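Log a lot by its barcode, then tip the parts into its box

TASK

Pick up the barcode scanner, aim it squarely at the middle of the orange-edged label on the lot box from about 10 cm away and hold it steady there for a good second, then lay it back in its rest. Then take the sorting tray by its upright blue grip, tip its four ceramic parts over the open lip into that same box from just above its rim, and set the empty tray back down flat on the bench. Do not touch the parts with the gripper, and leave everything else on the bench where it is.

Things in the scene. Friction and masses are not known exactly. Their poses are not given: they have to be found in the camera images.
- scanner: loose bar-shaped barcode scanner, about 0.16 kg: white body 130 mm long (its x) by 34 mm wide (its y) by 28 mm high, to be gripped across its width near the middle; a black head at its +x end looks forward and 45 degrees down and reaches 100 mm from the origin along x and 20 mm below the body's underside; origin at the centre of the body's underside, z up
- window (a point): centre of the red window of the scanner, on the scanner at (92.7, 0, -9.7) mm; this frame's x axis is the beam, leaving the window (in the scanner's frame 45 degrees between +x and -z), y as the scanner's y
- rest: fixed rest of the scanner: base 140 x 66 x 10 mm with two grey U-shaped saddles, each 10 mm thick, centred at x = -50 and x = +30 mm of its frame; the saddles' floors are 45 mm above the bench, 42 mm wide inside, with cheeks 13 mm higher (58 mm wide over all); the scanner starts in it with its head to +x; origin at the centre of its underside
- rest_seat (a point): point in the rest where the scanner's origin lies when it is in place (45 mm above the bench)
- lot_box: the lot box with the orange-edged label: plain black open box, 140 mm along its x, 160 mm along its y, 70 mm high, 5 mm walls and floor, open at the top, fixed to the bench; origin at the centre of its underside; on its -x side a label plate 104 mm wide and 60 mm long leans back at 45 degrees (it reaches 112 mm from the origin along -x, up to 67 mm high)
- lot_box_label (a point): centre of the barcode on the lot box (paper 64 x 40 mm), at (-90, 0, 45) mm of the box; z axis points squarely out of the label (45 degrees up, towards the box's -x), y along its width
- other_box: bystander, like the lot box but with a blue-edged label: plain black open box, 140 mm along its x, 160 mm along its y, 70 mm high, 5 mm walls and floor, open at the top, fixed to the bench; origin at the centre of its underside; on its -x side a label plate 104 mm wide and 60 mm long leans back at 45 degrees (it reaches 112 mm from the origin along -x, up to 67 mm high)
- tray: loose aluminium sorting tray, 0.18 kg, 120 (x) by 110 mm (y): 4 mm floor, walls 22 mm high at -x and both sides, open lip at +x; a middle rib 12 mm thick (22 mm high, x -56 to +34 mm) makes two lanes, two ceramic parts in each, and carries an upright blue grip 12 mm thick (y), x -25 to +25 mm, up to 80 mm high; origin at the centre of its underside
- tray_lip (a point): middle of the tray's open lip, at (60, 0, 4) mm of the tray; x points out over the lip
- tray_grip (a point): point on the tray's blue grip to hold it by, at (0, 0, 60) mm of the tray
- part0: loose slippery white ceramic part with brass ends, 18 x 14 x 12 mm, 12 g; origin at the centre of its underside
- part1: loose slippery white ceramic part with brass ends, 18 x 14 x 12 mm, 12 g; origin at the centre of its underside
- part2: loose slippery white ceramic part with brass ends, 18 x 14 x 12 mm, 12 g; origin at the centre of its underside
- part3: loose slippery white ceramic part with brass ends, 18 x 14 x 12 mm, 12 g; origin at the centre of its underside
- dispenser: bystander: clear plastic bottle with a red cap, 56 mm across, 150 mm tall, loose; origin at the centre of its underside
- jar: bystander: amber glass jar with a steel lid, 50 mm across, 120 mm tall, loose; origin at the centre of its underside
- reel: bystander: blue component reel lying flat, 88 mm across, 14 mm high, loose; origin at the centre of its underside
- brush: bystander: small brush lying on the bench, about 0.2 m long along its own x axis, handle to -x, loose
- driver: bystander: screwdriver lying on the bench, about 0.2 m long along its own x axis, handle to -x, loose
Not all that is in view belongs to the job. What is shaped like the scanner but brown or purple is not meant.

How it is judged:
On the way, in this order (a step that is already met when the one before it is completed fails the run):
1. the held scanner's beam falls within 18 mm of the middle of the lot box's label, from 60 to 140 mm away and within 0.45 rad of square on, steady for 0.8 s (x of lot_box_label in the frame of window between 0.06 and 0.14 m and y of lot_box_label in the frame of window between -0.018 and 0.018 m and z of lot_box_label in the frame of window between -0.018 and 0.018 m and angle between the x axis of window and the z axis of lot_box_label, either way round below 0.45 rad and contact force between the fingers and scanner above 0.5 N and linear speed of scanner below 0.025 m/s and angular speed of scanner below 0.2 rad/s), for 0.8 s.
2. the scanner lies level in its rest, let go (distance between scanner and rest_seat below 0.018 m and angle between scanner's own z axis and vertical below 0.12 rad and angle between the x axis of scanner and the x axis of rest, either way round below 0.2 rad and contact force between the fingers and scanner below 0.1 N), for 0.2 s.
3. the held tray is tipped by more than 0.3 rad with its lip over the lot box, less than 170 mm above the bench (angle between tray's own z axis and vertical above 0.3 rad and horizontal distance between tray_lip and lot_box below 0.09 m and height (world z) of tray_lip below 0.17 m and contact force between the fingers and tray above 0.5 N), for 0.05 s.
4. all four parts are in the lot box (height (world z) of each of part0, part1, part2, part3 below 0.055 m and x of part0 in the frame of lot_box between -0.07 and 0.07 m and y of part0 in the frame of lot_box between -0.08 and 0.08 m and x of part1 in the frame of lot_box between -0.07 and 0.07 m and y of part1 in the frame of lot_box between -0.08 and 0.08 m and x of part2 in the frame of lot_box between -0.07 and 0.07 m and y of part2 in the frame of lot_box between -0.08 and 0.08 m and x of part3 in the frame of lot_box between -0.07 and 0.07 m and y of part3 in the frame of lot_box between -0.08 and 0.08 m), for 0.1 s.
At the end, for the whole second after the job is handed in: all four parts inside the lot box (origins below 55 mm); scanner in its rest (within 18 mm of the seat, level within 0.12 rad, lengthwise within 0.2 rad); tray flat on the bench (tilt under 0.08 rad, underside below 4 mm); all at rest and let go (all of step 4 and distance between scanner and rest_seat below 0.018 m and angle between scanner's own z axis and vertical below 0.12 rad and angle between the x axis of scanner and the x axis of rest, either way round below 0.2 rad and angle between tray's own z axis and vertical below 0.08 rad and height (world z) of tray below 0.004 m and linear speed of each of tray, scanner below 0.02 m/s and linear speed of each of part0, part1, part2, part3 below 0.03 m/s); the robot touches nothing.
It fails at once if the gripper touches one of the ceramic parts (over 1 N) (contact force between the fingers and part0 above 1 N or contact force between the fingers and part1 above 1 N or contact force between the fingers and part2 above 1 N or contact force between the fingers and part3 above 1 N).
It fails at once if a bystander (bottle, jar, reel, brush or screwdriver) is moved by more than 25 mm (distance of any of dispenser, jar, reel, brush, driver from where it was at the start of the episode above 0.025 m).
It also fails if it takes over 72 s, if anything falls off the work surface, if the arm or the gripper's body presses on something with over 40 N, if the wrist force passes 120 N, or if a joint passes its speed limit or range.

ROBOT

A 7-joint arm with a two-finger parallel gripper is mounted at the origin on the work surface. World frame = base frame: x ahead of the robot, y to its left, z up, the work surface at z = 0. Lengths are in m, angles in rad, forces in N, time in s.
With the tool pointing down it reaches from about 0.425 to 0.875 m from the base axis. Payload 4.7 kg.
Tool frame: the origin (TCP) lies midway between the tips of the shut fingers; the grasp point (between the pads) lies 19 mm behind it; z points along the fingers, y is the line along which they close (so a half turn about z gives the same grasp; the last joint's range is limited). The gripper opens to 87 mm and grips with 3 to 60 N. Pads are 19 mm wide; open, the fingers measure 117 mm over their backs; the gripper's body (75 mm by 190 mm) begins 51 mm behind the grasp point.
Start: joints at [-1.3, 0.321, -0.07, 1.45, 0.023, 1.371, -0.057], TCP at [0.165, 0.629, 0.223] pointing down, gripper open.
Joint ranges: [-2.86, 2.86], [-0.3, 2.09], [-1.38, 1.24], [0.06, 2.45], [-1.56, 4.7], [0.09, 2.05], [-2.69, 2.69]. Speed limits (rad/s): [2.57, 2.57, 3.14, 3.14, 3.14, 3.14, 3.14].

INTERFACE

Orientations are given as a rotation vector (axis times angle).
In Python, from bench import ctrl gives the robot as it stands. The module is installed in compiled form; this text tells all that it offers.
- The arm moves only by the tool carry_out, never from a script. Its argument "steps" is a list of rows, each a list of 7 numbers: the turn, a rotation vector about the world's x, y, z in degrees, then the shift along the world's x, y, z in cm, then the opening, from 0 (shut) to 1 (fully open). A call has 1 to 12 rows; each row is the pose to reach, as a shift and turn from the pose commanded when the call began; what a row does not reach only later rows make up. A row lasts 1/10 s, in which the tool goes at most 50 mm and 8.59 degrees, less where a joint would pass 70% of its speed; a pose out of reach is approached as far as the arm can. A call with a gripper value outside its range is refused whole. The fingers move at their own pace and stop on an object; "squeeze" is the grip in N (left out, the last holds). Time passes only in rows, so rows that repeat a pose let the fingers close. It gives the time, the measured TCP pose, the force, the opening and the grip force at its end, in the units of the state.
- ctrl.get_state(): the state, without advancing time (a new reading comes with each control period).
- ctrl.get_image(name): name is "scene" or "top" or "wrist"; returns a dict with "pixels" (480x640x3 uint8, red, green, blue), "camera_matrix" (3x3 intrinsics, pixels), "cam_to_world" (4x4, takes a point from camera to world coordinates); the wrist camera has in their place "T_tool_cam" (4x4, takes a point from camera to tool coordinates, whose origin is the TCP and whose axes are the flange's). Camera axes: x right, y down, z forward; pixel columns grow to the right and rows downward; lengths in m; the calibration is good to about 2 mm. A picture is of the moment at which its call begins: read the wrist's pose just before it. There is no depth.
- ctrl.close_job(): hands the job in; it is judged then, once.
The state is a dict: "time": time; "joint_positions": joint angles; "qd": joint speeds; "joint_torque": joint torques, N m; "position": TCP position; "tool_rot": TCP orientation; "ft_force": force on the tool from outside, world axes, zero at the start; "torque": the same for the moment, N m; "grip_width": opening from 0.0 (shut) to 1.0 (fully open); "grip_force": force on a finger pad.
Only numpy, scipy, OpenCV 4.12 (cv2) and the standard library are available. Lean on these libraries where they do the work, as an engineer would, in place of code of your own. Each camera call takes 0.05 s, during which the arm holds its last target. There are 200 camera calls.

## Working session

There is one attempt and no reset: what is moved stays moved. The work goes in short steps, Python scripts to look and compute and a tool call to move; the robot and the scene stay as the last step left them, time stands still between calls to the robot, and variables do not carry over. Pictures are saved under pics/ and viewed, at most 10 in all, crops included, and the job is handed in when it is done.

Besides the shell and the picture viewer there is one more tool, called after ">>>" in YAML: its name, and indented under it one key for each argument. carry_out: Moves the arm, as the interface text tells. Its arguments: {"type":"object","properties":{"steps":{"type":"array","items":{"type":"array","items":{"type":"number"}}},"squeeze":{"type":"number"}},"required":["steps"]}

```bash
mkdir -p pics
cat > h.py <<'E'
import numpy as np, cv2
from bench import ctrl
from scipy.spatial.transform import Rotation as R
def grab(n,f=None):
    s=ctrl.get_state(); d=ctrl.get_image(n)
    if n=="wrist":
        T=np.eye(4);T[:3,:3]=R.from_rotvec(s["tool_rot"]).as_matrix();T[:3,3]=s["position"]
        d["cam_to_world"]=T@np.array(d["T_tool_cam"])
    if f: cv2.imwrite("pics/"+f,d["pixels"][:,:,::-1])
    return d
def ray(d,uv,z):
    K=np.array(d["camera_matrix"]);T=np.array(d["cam_to_world"])
    uv=np.atleast_2d(np.array(uv,float)); r=np.c_[uv,np.ones(len(uv))]@np.linalg.inv(K).T@T[:3,:3].T
    return T[:3,3]+r*((z-T[2,3])/r[:,2])[:,None]
def proj(d,P):
    K=np.array(d["camera_matrix"]);T=np.array(d["cam_to_world"])
    p=(np.atleast_2d(P)-T[:3,3])@T[:3,:3]@K.T
    return p[:,:2]/p[:,2:]
E
python3 - <<'E'
from h import *
s=ctrl.get_state();print({k:np.round(v,3) for k,v in s.items()})
for n in("top","scene"):
    d=grab(n,n+"0.png");print(n,np.round(d["cam_to_world"],3).tolist(),np.round(d["camera_matrix"],1).tolist())
E
```

```text
{'time': np.float64(0.0), 'joint_positions': array([-1.3  ,  0.322, -0.07 ,  1.452,  0.023,  1.371, -0.057]), 'qd': array([-0.001,  0.001, -0.002, -0.001, -0.002, -0.003,  0.   ]), 'joint_torque': array([-0.0000e+00, -4.9128e+01, -4.0400e-01, -3.1253e+01, -6.4000e-02,
        4.4000e-02,  0.0000e+00]), 'position': array([0.165, 0.628, 0.221]), 'tool_rot': array([-4.020e-01, -3.116e+00,  3.000e-03]), 'ft_force': array([ 0.652, -0.279,  0.606]), 'torque': array([-0.012,  0.006,  0.007]), 'grip_force': np.float64(0.0), 'grip_width': np.float64(0.998)}
top [[0.016, -0.979, 0.201, 0.231], [-1.0, -0.015, 0.007, 0.111], [-0.004, -0.202, -0.979, 1.309], [0.0, 0.0, 0.0, 1.0]] [[479.4, 0.0, 315.2], [0.0, 479.4, 239.0], [0.0, 0.0, 1.0]]
scene [[-0.212, 0.635, -0.743, 1.346], [0.977, 0.132, -0.167, 0.311], [-0.008, -0.762, -0.648, 0.819], [0.0, 0.0, 0.0, 1.0]] [[457.2, 0.0, 318.4], [0.0, 457.2, 240.5], [0.0, 0.0, 1.0]]
```

View pics/top0.png

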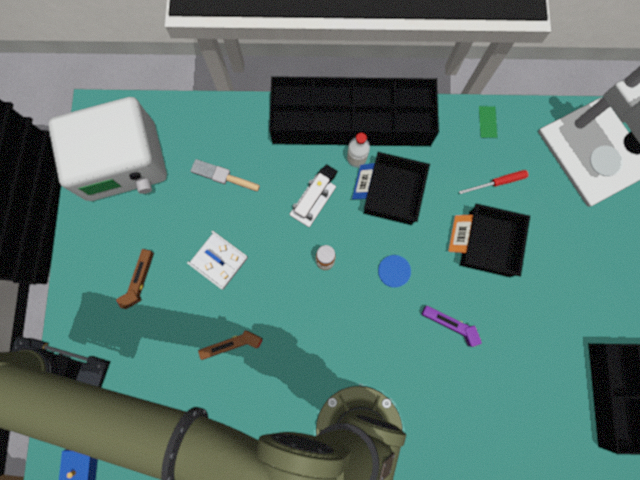

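View pics/scene0.png

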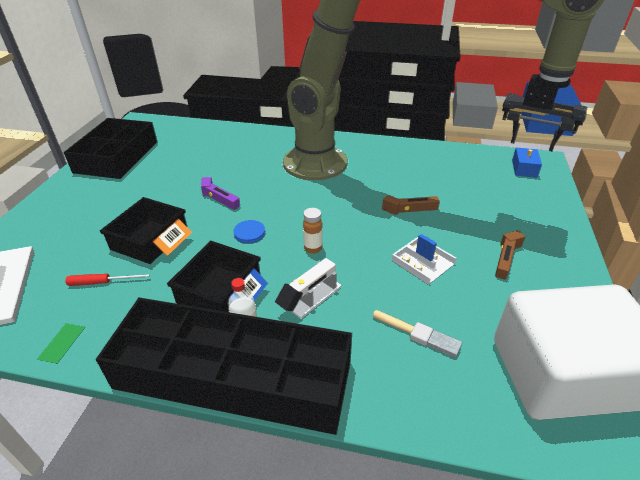

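The top view shows the lot box with its orange label at about (461,233) and its tub centred at (495,240). The scanner sits in its rest at (315,195) with its head up-right at (328,172). The tray is at (217,258), the other box at (397,188), the jar at (325,257), the bottle at (359,150) and the reel at (394,270). The scene view agrees. Next come rough positions.

Run:
```python
from h import *
d=grab("top");im=d["pixels"]; hsv=cv2.cvtColor(im,cv2.COLOR_RGB2HSV)
def blobs(m,box,n=2):
    x0,y0,x1,y1=box; mm=np.zeros_like(m); mm[y0:y1,x0:x1]=m[y0:y1,x0:x1]
    cs,_=cv2.findContours(mm,cv2.RETR_EXTERNAL,cv2.CHAIN_APPROX_NONE)
    return sorted(cs,key=cv2.contourArea)[::-1][:n]
def show(name,m,box,z,n=1):
    for c in blobs(m,box,n):
        r=cv2.minAreaRect(c);b=cv2.boxPoints(r)
        print(name,np.round(r[0],1),np.round(r[1],1),"ctr",ray(d,r[0],z).round(3)[0],"corners",ray(d,b,z)[:,:2].round(3).tolist())
orange=cv2.inRange(hsv,(5,150,120),(18,255,255)); blue=cv2.inRange(hsv,(105,150,60),(125,255,255))
black=cv2.inRange(hsv,(0,0,0),(180,255,45)); white=cv2.inRange(hsv,(0,0,150),(180,50,255))
show("orange",orange,(430,200,490,270),.045)
show("boxblack",black,(455,195,540,285),.07)
show("otherblack",black,(362,145,435,230),.07)
show("scanner white",white,(280,160,345,235),.073)
show("tray white",white,(180,225,255,295),.022)
show("grip",blue,(200,240,235,275),.08)
show("reel",blue,(370,245,420,295),.014)
a=cv2.resize(im[140:240,265:365],(400,400),interpolation=cv2.INTER_CUBIC);b=cv2.resize(im[190:290,440:540],(400,400),interpolation=cv2.INTER_CUBIC)
cv2.imwrite("pics/z1.png",np.hstack([a,b])[:,:,::-1])
```

```text
orange [460.5 232.6] [16.9 38.3] ctr [ 0.515 -0.271  0.045] corners [[0.466, -0.238], [0.571, -0.26], [0.563, -0.305], [0.459, -0.282]]
boxblack [495.3 240.6] [61.  64.1] ctr [ 0.489 -0.354  0.07 ] corners [[0.419, -0.256], [0.59, -0.297], [0.56, -0.454], [0.391, -0.41]]
otherblack [396.1 188.5] [53.8 62.3] ctr [ 0.628 -0.096  0.07 ] corners [[0.559, -0.006], [0.731, -0.045], [0.698, -0.187], [0.528, -0.145]]
scanner white [312.5 199. ] [25.2 52.1] ctr [0.594 0.129 0.073] corners [[0.553, 0.195], [0.675, 0.12], [0.636, 0.062], [0.515, 0.138]]
tray white [216.9 259.4] [44.1 42.7] ctr [0.435 0.387 0.022] corners [[0.424, 0.469], [0.519, 0.404], [0.446, 0.304], [0.353, 0.37]]
grip [214.1 256.8] [20.   2.4] ctr [0.432 0.382 0.08 ] corners [[0.445, 0.405], [0.45, 0.402], [0.419, 0.358], [0.414, 0.362]]
reel [394.5 270.5] [31. 31.] ctr [ 0.413 -0.097  0.014] corners [[0.455, -0.055], [0.457, -0.14], [0.372, -0.138], [0.37, -0.054]]
```

View pics/z1.png

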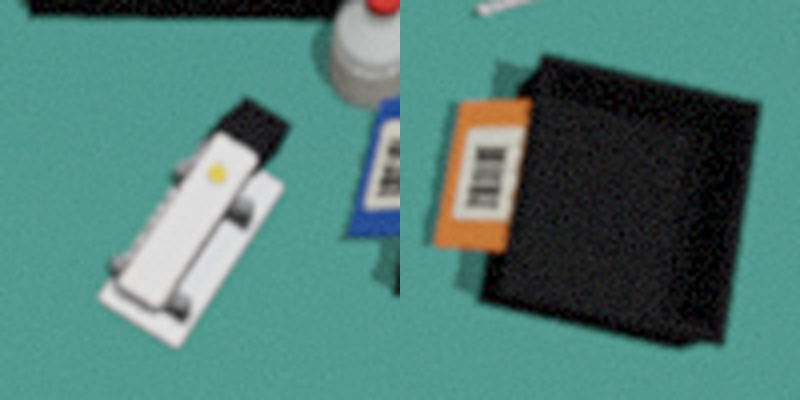

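The enlarged view shows the scanner body with its tail end near zoom (140,298) and its head at (255,130), so its heading is about -34°. The box label faces +y. I'll move over the tray, then the scanner, and take close wrist views of each.

>>> carry_out:
  steps:
    - [0,0,-5,5,-5,2,1]
    - [0,0,-10,10,-10,4,1]
    - [0,0,-15,15,-15,7,1]
    - [0,0,-19,20,-20,9,1]
    - [0,0,-19,24,-24,10,1]
    - [0,0,-19,24,-24,10,1]
    - [0,0,-19,24,-24,10,1]
    - [0,0,-19,24,-24,10,1]
    - [0,0,-19,24,-24,10,1]
    - [0,0,-19,24,-24,10,1]

```text
time: 1.15
position: [0.4037, 0.3898, 0.3219]
tool_rot: [-0.908, -3.006, 0.001]
ft_force: [-0.8, -0.1, 0.6]
grip_width: 1.005
grip_force: 0.0
```

Run:
```python
from h import *
d=grab("wrist","w1.png");print(np.round(d["T_tool_cam"],3).tolist(),np.round(d["camera_matrix"],1).tolist());print(ctrl.get_state()["position"])
```

```text
[[0.001, -0.96, -0.281, 0.079], [1.0, 0.001, 0.001, -0.001], [-0.001, -0.281, 0.96, -0.162], [0.0, 0.0, 0.0, 1.0]] [[352.3, 0.0, 322.2], [0.0, 352.3, 238.2], [0.0, 0.0, 1.0]]
[0.40333698 0.39016606 0.32178428]
```

View pics/w1.png

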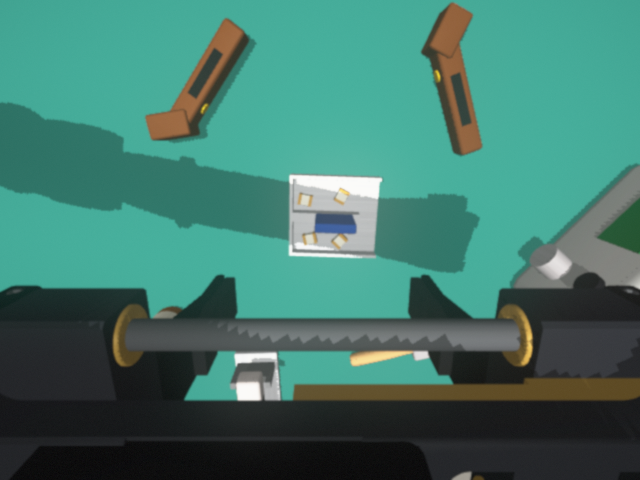

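The wrist view shows the tray at (335,215). Its back wall is on the left and its open lip on the right, so the lip heads at about +56°. The grip is at (336,224) and the four parts lie two to each lane. Next I move over the scanner.

>>> carry_out:
  steps:
    - [0,0,0,4,-5,-1,1]
    - [0,0,0,8,-10,-3,1]
    - [0,0,0,12,-15,-4,1]
    - [0,0,0,16,-20,-6,1]
    - [0,0,0,19,-24,-7,1]
    - [0,0,0,19,-26,-7,1]
    - [0,0,0,19,-26,-7,1]
    - [0,0,0,19,-26,-7,1]
    - [0,0,0,19,-26,-7,1]
    - [0,0,0,19,-26,-7,1]

```text
time: 2.2
position: [0.5942, 0.1319, 0.2522]
tool_rot: [-0.904, -3.007, -0.001]
ft_force: [-0.3, 0.9, 0.5]
grip_width: 1.0
grip_force: 0.0
```

Run:
```python
from h import *
d=grab("wrist","w2.png");s=ctrl.get_state();print(s["position"],s["tool_rot"])
print(proj(d,[[.605,.13,.073]]))
```

```text
[0.59432544 0.13176806 0.25247776] [-9.04144122e-01 -3.00792737e+00 -1.40346326e-03]
[[326.94416487 227.70511619]]
```

View pics/w2.png

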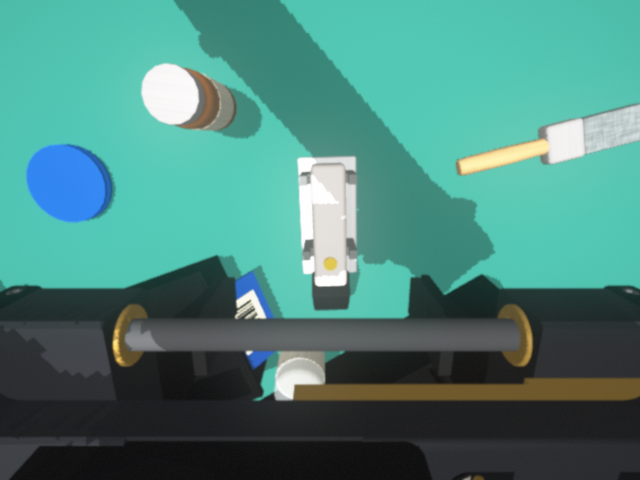

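The scanner body runs from about (328,165) at the tail to (331,275), with the black head down to row 308. I'll enlarge it for precise edges.

Run:
```python
from h import *
im=cv2.imread("pics/w2.png")
c=cv2.resize(im[150:315,270:390],None,fx=3.6,fy=3.6,interpolation=cv2.INTER_CUBIC)
for i in range(0,120,10): cv2.putText(c,str(270+i),(int(i*3.6),8),0,.3,(0,0,255));
for j in range(0,165,10): cv2.line(c,(0,int(j*3.6)),(6,int(j*3.6)),(0,0,255));cv2.putText(c,str(150+j),(8,int(j*3.6)+3),0,.3,(0,0,255))
cv2.imwrite("pics/z2.png",c)
```

```text
(no output)
```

View pics/z2.png

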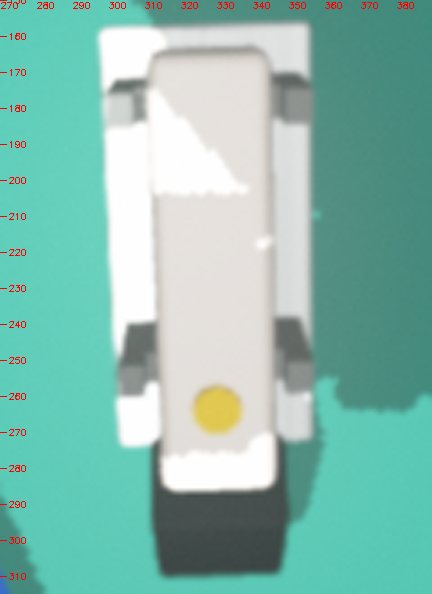

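Run:
```python
from h import *
s=ctrl.get_state();d=grab("wrist")
P=ray(d,[(311.5,163.5),(342.5,163.5),(346.5,285.5),(314.5,286.5)],.073)[:,:2]
print(P.round(4).tolist())
L=(P[2]+P[3]-P[0]-P[1])/2;W=(P[0]-P[1]+P[3]-P[2])/2
c=P.mean(0);yaw=np.degrees(np.arctan2(L[1],L[0]))
print("len",np.linalg.norm(L),"wid",np.linalg.norm(W),"c",c,"yaw",yaw)
y=R.from_rotvec(s["tool_rot"]).as_matrix()[:,1];print("tool y yaw",np.degrees(np.arctan2(y[1],y[0])))
u=L/np.linalg.norm(L);g=c-.008*u
print("grasp",g,"delta cm",(g-s["position"][:2])*100)
# rest base corners z=.01
B=ray(d,[(298,157.5),(356,157.5),(357,272.5),(303,274)],.01)[:,:2];print("rest",B.mean(0),np.linalg.norm(B[0]-B[1]),np.linalg.norm(B[2]-B[1]))
# cross-check in top view
t=grab("top");print(proj(t,np.c_[P,[.073]*4]).round(1).tolist())
```

```text
[[0.5444, 0.1521], [0.5606, 0.1767], [0.669, 0.1127], [0.6514, 0.084]]
len 0.12632281405215273 wid 0.03153948940039281 c [0.60637354 0.13134722] yaw -31.518551934658454
tool y yaw 56.539783719007076
grasp [0.59955377 0.13552942] delta cm [0.5228332 0.3761356]
rest [0.61072405 0.12962056] 0.06498002765167264 0.13825010378629
[[303.5, 217.0], [294.4, 210.9], [319.0, 172.5], [329.5, 178.9]]
```

>>> carry_out:
  steps:
    - [0,0,2,0.5,0.4,0,1]
    - [0,0,2,0.5,0.4,-4,1]
    - [0,0,2,0.5,0.4,-8,1]
    - [0,0,2,0.5,0.4,-12,1]
    - [0,0,2,0.5,0.4,-16,1]
    - [0,0,2,0.5,0.4,-19,1]
    - [0,0,2,0.5,0.4,-21,1]
    - [0,0,2,0.5,0.4,-21,1]
    - [0,0,2,0.5,0.4,-21,1]

```text
time: 3.25
position: [0.6002, 0.1335, 0.0432]
tool_rot: [0.857, 3.022, 0.001]
ft_force: [0.2, -0.5, 0.5]
grip_width: 1.001
grip_force: 0.0
```

>>> carry_out:
  steps:
    - [0,0,0,0,0,0,0.5]
    - [0,0,0,0,0,0,0.3]
    - [0,0,0,0,0,0,0.2]
    - [0,0,0,0,0,0,0.2]
    - [0,0,0,0,0,0,0.2]
    - [0,0,0,0,0,0,0.2]
  squeeze: 30

```text
time: 3.85
position: [0.6001, 0.1327, 0.0427]
tool_rot: [0.858, 3.022, 0.0]
ft_force: [0.0, -0.3, 0.4]
grip_width: 0.538
grip_force: 0.0
```

Run:
```python
from h import *
s=ctrl.get_state();print(s["position"],s["tool_rot"],s["grip_width"],s["grip_force"],s["ft_force"])
d=grab("wrist","w3.png")
```

```text
[0.60012937 0.13271448 0.04265103] [8.58290901e-01 3.02195917e+00 2.18215374e-04] 0.5380538071889103 0.0 [ 0.04597724 -0.25823089  0.37577419]
```

View pics/w3.png

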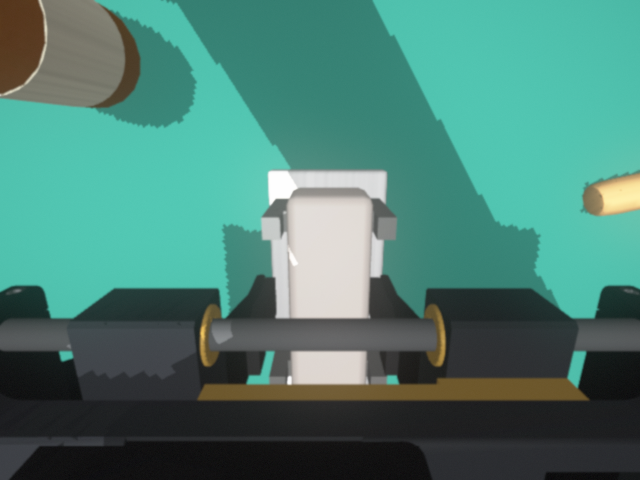

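The fingers straddle the body evenly at columns 290–370 and are still closing, so I continue.

>>> carry_out:
  steps:
    - [0,0,0,0,0,0,0.2]
    - [0,0,0,0,0,0,0.2]
    - [0,0,0,0,0,0,0.2]
    - [0,0,0,0,0,0,0.2]
    - [0,0,0,0,0,0,0.2]
    - [0,0,0,0,0,0,0.2]
  squeeze: 30

```text
time: 4.5
position: [0.6001, 0.1328, 0.0426]
tool_rot: [0.858, 3.022, 0.0]
ft_force: [0.3, 0.3, -0.6]
grip_width: 0.391
grip_force: 30.0
```

Run:
```python
from h import *
s=ctrl.get_state();print(s["position"],s["tool_rot"],s["grip_width"],s["grip_force"])
d=grab("wrist","w4.png");g=cv2.cvtColor(d["pixels"],cv2.COLOR_RGB2GRAY).astype(int)
hsv=cv2.cvtColor(d["pixels"],cv2.COLOR_RGB2HSV)
for c in (310,330,350): print(c,g[165:215:2,c].tolist())
print("row240",g[240,265:395:2].tolist()); print("row 205",g[205,265:395:2].tolist())
```

```text
[0.60012294 0.13283158 0.04258472] [8.58145907e-01 3.02204482e+00 3.12275738e-04] 0.39055703848461937 29.951993823051453
310 [121, 122, 133, 179, 217, 225, 227, 227, 226, 227, 226, 215, 150, 143, 145, 151, 174, 198, 209, 214, 219, 222, 223, 223, 223]
330 [119, 120, 129, 176, 214, 224, 224, 224, 224, 224, 224, 205, 145, 143, 145, 150, 173, 198, 209, 214, 219, 223, 223, 223, 222]
350 [116, 116, 127, 173, 210, 221, 222, 222, 222, 222, 222, 201, 142, 141, 143, 151, 175, 199, 208, 213, 218, 221, 222, 221, 222]
row240 [147, 149, 150, 191, 213, 215, 214, 210, 242, 220, 211, 220, 223, 223, 223, 223, 223, 223, 223, 224, 223, 223, 223, 223, 223, 223, 223, 223, 223, 223, 223, 223, 223, 223, 222, 223, 223, 223, 223, 223, 222, 222, 222, 222, 222, 220, 212, 202, 189, 176, 214, 216, 215, 217, 217, 219, 201, 190, 181, 152, 125, 124, 124, 125, 125]
row 205 [171, 172, 180, 132, 107, 108, 118, 168, 197, 206, 215, 219, 220, 219, 220, 219, 219, 220, 219, 220, 219, 220, 219, 219, 220, 219, 220, 220, 219, 218, 219, 219, 219, 219, 219, 219, 219, 219, 219, 218, 218, 219, 218, 218, 218, 218, 211, 204, 193, 163, 107, 95, 94, 94, 92, 93, 92, 92, 93, 94, 111, 114, 116, 115, 115]
```

Run:
```python
from h import *
s=ctrl.get_state();d=grab("wrist");p=s["position"]
Rm=R.from_rotvec(s["tool_rot"]).as_matrix();f=-Rm[:,0]
print("tool -x yaw",np.degrees(np.arctan2(f[1],f[0])),"tilt",Rm[2,2])
for r,z in((188.5,.046),(197,.071),(197,.073)): print(r,z,((ray(d,(330,r),z)[0]-p)@f)*1000)
t=grab("top");im=t["pixels"];hsv=cv2.cvtColor(im,cv2.COLOR_RGB2HSV)
# lot box: orange plate corners
m=cv2.inRange(hsv,(5,130,110),(20,255,255));m[:,:430]=0;m[:,490:]=0;m[:200]=0;m[275:]=0
c=max(cv2.findContours(m,0,cv2.CHAIN_APPROX_NONE)[0],key=cv2.contourArea)
q=cv2.approxPolyDP(cv2.convexHull(c),3,True)[:,0];print("label px",q.tolist())
# paper centroid
w=cv2.inRange(hsv,(0,0,0),(180,90,255));m2=np.zeros_like(m);cv2.fillPoly(m2,[cv2.convexHull(c)],255);m2&=~m
c2=max(cv2.findContours(cv2.morphologyEx(m2,cv2.MORPH_OPEN,np.ones((3,3))),0,2)[0],key=cv2.contourArea)
r=cv2.minAreaRect(c2);print("paper",r,ray(t,r[0],.045))
b=cv2.inRange(hsv,(0,0,0),(180,255,45));b[:,:462]=0;b[:,540:]=0;b[:195]=0;b[285:]=0
c3=max(cv2.findContours(b,0,cv2.CHAIN_APPROX_NONE)[0],key=cv2.contourArea)
q3=cv2.approxPolyDP(cv2.convexHull(c3),2.5,True)[:,0];print("box px",q3.tolist());print(ray(t,q3,.07)[:,:2].round(3).tolist())
```

```text
tool -x yaw -31.705270834921983 tilt -0.9999999919738497
188.5 0.046 -55.604139405526375
197 0.071 -56.00873806534656
197 0.073 -56.349035340076355
label px [[472, 215], [466, 251], [449, 250], [455, 216]]
paper ((461.8520202636719, 232.56399536132812), (15.473592758178711, 25.670063018798828), 10.30484676361084) [[ 0.51469064 -0.27475515  0.045     ]]
box px [[476, 205], [528, 216], [519, 274], [509, 276], [462, 264], [469, 213]]
[[0.585, -0.308], [0.557, -0.445], [0.401, -0.41], [0.396, -0.384], [0.425, -0.264], [0.563, -0.289]]
```

>>> carry_out:
  steps:
    - [0,0,0,0,0,3,0.2]
    - [0,0,0,0,0,7,0.2]
    - [0,0,0,0,0,12,0.2]
    - [0,0,0,0,0,16,0.2]
    - [0,0,-8,-0.5,-2,18,0.2]
    - [0,0,-16,-1,-5,18,0.2]
    - [0,0,-24,-2,-8,18,0.2]
    - [0,0,-32,-2.5,-11,18,0.2]
    - [0,0,-40,-3,-14,18,0.2]
    - [0,0,-48,-3.5,-17,18,0.2]
    - [0,0,-56,-4,-20,18,0.2]
    - [0,0,-64,-4.5,-22,18,0.2]

```text
time: 5.85
position: [0.5538, -0.0905, 0.2222]
tool_rot: [-2.339, -2.098, 0.002]
ft_force: [-0.1, -0.4, -1.4]
grip_width: 0.387
grip_force: 30.0
```

>>> carry_out:
  steps:
    - [0,0,-6.5,-0.5,-1.7,-1,0.2]
    - [0,0,-6.5,-0.5,-1.7,-4,0.2]
    - [0,0,-6.5,-0.5,-1.7,-7,0.2]
    - [0,0,-6.5,-0.5,-1.7,-9,0.2]
    - [0,0,-6.5,-0.5,-1.7,-10,0.2]
    - [0,0,-6.5,-0.5,-1.7,-10,0.2]
    - [0,0,-6.5,-0.5,-1.7,-10,0.2]
    - [0,0,-6.5,-0.5,-1.7,-10,0.2]

```text
time: 6.65
position: [0.5511, -0.1045, 0.1239]
tool_rot: [2.444, 1.971, 0.003]
ft_force: [-0.6, 0.2, -1.5]
grip_width: 0.388
grip_force: 30.0
```

Run:
```python
from h import *
s=ctrl.get_state();p=s["position"];Rm=R.from_rotvec(s["tool_rot"]).as_matrix()
f=-Rm[:,0];print(p,np.degrees(np.arctan2(f[1],f[0])),Rm[2,2],s["grip_force"])
o=p+.009*f+[0,0,.0025]; w=o+.0927*f+[0,0,-.0097]
hit=w+.1*np.sqrt(2)/np.sqrt(2)*(f*.7071+np.array([0,0,-.7071]))
print("window",w,"aim point at .1",hit)
d=grab("scene");a=d["pixels"][150:330,100:340];t=grab("top");b=t["pixels"][140:290,380:550]
print("hit px scene",proj(d,hit),"top",proj(t,hit))
for e,im,x0,y0 in((d,a,100,150),):
    hsv=cv2.cvtColor(im,cv2.COLOR_RGB2HSV);m=cv2.inRange(hsv,(5,130,110),(20,255,255))
    c=max(cv2.findContours(m,0,2)[0],key=cv2.contourArea);h=cv2.convexHull(c);print("orange scene rect",cv2.minAreaRect(h+np.array([x0,y0])))
a=cv2.resize(a,(533,400));b=cv2.resize(b,(267,236));o_=np.zeros((400,800,3),np.uint8);o_[:,:533]=a;o_[:236,533:]=b
cv2.imwrite("pics/z3.png",o_[:,:,::-1])
```

```text
[ 0.55109699 -0.10451745  0.12394568] -102.21566519990687 -0.9999971711546527 29.9905885476619
window [ 0.52957809 -0.20391476  0.11670352] aim point at .1 [ 0.51461642 -0.27302374  0.04596421]
hit px scene [[172.47860521 234.69856754]] top [[461.31498587 232.50440191]]
orange scene rect ((171.889892578125, 236.6330108642578), (20.046916961669922, 34.8679313659668), 46.7357063293457)
```

View pics/z3.png

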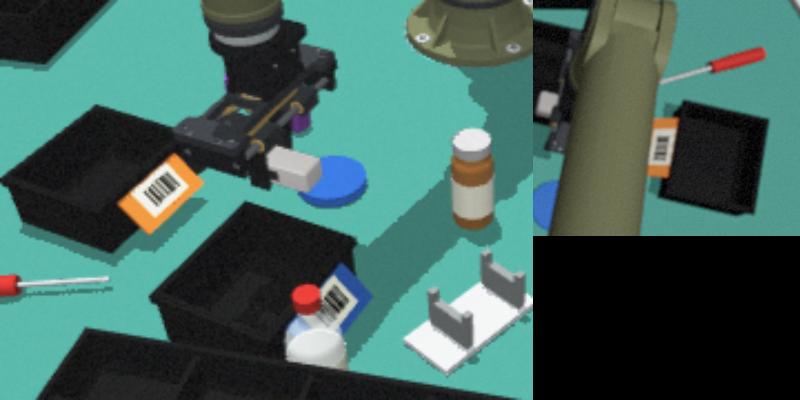

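The scanner is held level. The predicted aim point agrees with the label centre in the scene view, (172,235) against (172,237), and in the top view at (461,232.5). I'll hold here.

>>> carry_out:
  steps:
    - [0,0,0,0,0,0,0.2]
    - [0,0,0,0,0,0,0.2]
    - [0,0,0,0,0,0,0.2]
    - [0,0,0,0,0,0,0.2]
    - [0,0,0,0,0,0,0.2]
    - [0,0,0,0,0,0,0.2]
    - [0,0,0,0,0,0,0.2]
    - [0,0,0,0,0,0,0.2]
    - [0,0,0,0,0,0,0.2]
    - [0,0,0,0,0,0,0.2]
    - [0,0,0,0,0,0,0.2]
    - [0,0,0,0,0,0,0.2]

```text
time: 7.95
position: [0.5501, -0.1043, 0.1226]
tool_rot: [2.445, 1.973, 0.0]
ft_force: [-0.1, -0.8, -0.6]
grip_width: 0.389
grip_force: 30.0
```

>>> carry_out:
  steps:
    - [0,0,0,0,0,3,0.2]
    - [0,0,0,0,0,6,0.2]
    - [0,0,4,0,1,10,0.2]
    - [0,0,12,0.5,4,10,0.2]
    - [0,0,20,1,7,10,0.2]
    - [0,0,28,1.5,10,10,0.2]
    - [0,0,36,2,13,10,0.2]
    - [0,0,44,2.5,16,10,0.2]
    - [0,0,52,3,19,10,0.2]
    - [0,0,60,4,22,10,0.2]
    - [0,0,68,4.9,23.7,10,0.2]
    - [0,0,70.5,4.9,23.7,10,0.2]

```text
time: 9.15
position: [0.5993, 0.1373, 0.2218]
tool_rot: [-0.844, -3.025, -0.002]
ft_force: [-0.2, 0.3, -1.3]
grip_width: 0.389
grip_force: 30.0
```

>>> carry_out:
  steps:
    - [0,0,0,0,0,0,0.2]
    - [0,0,0,0,0,0,0.2]
    - [0,0,0,0,0,0,0.2]

```text
time: 9.45
position: [0.5991, 0.1318, 0.2227]
tool_rot: [0.862, 3.021, -0.0]
ft_force: [-0.6, -0.7, -1.4]
grip_width: 0.391
grip_force: 30.0
```

Run:
```python
from h import *
s=ctrl.get_state();p=s["position"];Rm=R.from_rotvec(s["tool_rot"]).as_matrix();f=-Rm[:,0]
print(s["time"],"cm to go",(np.array([.6001,.1328,.0426])-p)*100,"deg",-31.7-np.degrees(np.arctan2(f[1],f[0])),Rm[2,2])
```

```text
9.45 cm to go [  0.09968744   0.100381   -18.00501563] deg 0.13877092825399373 -0.9999999909290369
```

>>> carry_out:
  steps:
    - [0,0,0,0.1,0.1,-4,0.2]
    - [0,0,0,0.1,0.1,-8,0.2]
    - [0,0,0,0.1,0.1,-11.5,0.2]
    - [0,0,0,0.1,0.1,-14,0.2]
    - [0,0,0,0.1,0.1,-15.5,0.2]
    - [0,0,0,0.1,0.1,-16.5,0.2]
    - [0,0,0,0.1,0.1,-17.2,0.2]
    - [0,0,0,0.1,0.1,-17.8,0.2]
    - [0,0,0,0.1,0.1,-18,0.2]
    - [0,0,0,0.1,0.1,-18,0.2]
    - [0,0,0,0.1,0.1,-18,0.2]

```text
time: 10.55
position: [0.6006, 0.1338, 0.0433]
tool_rot: [0.858, 3.021, 0.001]
ft_force: [-0.1, -0.1, -1.3]
grip_width: 0.385
grip_force: 30.0
```

>>> carry_out:
  steps:
    - [0,0,0,0,0,-0.1,0.6]
    - [0,0,0,0,0,0,0.9]
    - [0,0,0,0,0,0,0.9]
    - [0,0,0,0,0,0,0.9]
    - [0,0,0,0,0,0,0.9]
    - [0,0,0,0,0,0,0.9]
    - [0,0,0,0,0,0,0.9]
    - [0,0,0,0,0,0,0.9]
    - [0,0,0,0,0,0,0.9]

```text
time: 11.45
position: [0.6001, 0.1337, 0.0426]
tool_rot: [0.858, 3.022, 0.0]
ft_force: [0.0, 0.1, -0.1]
grip_width: 0.897
grip_force: 0.0
```

>>> carry_out:
  steps:
    - [0,0,0,0,0,3,0.9]
    - [0,0,0,0,0,7,0.9]
    - [0,0,0,0,0,12,0.9]
    - [0,0,0,0,0,17,0.9]
    - [0,0,0,-0.5,0,21,0.9]
    - [0,0,0,-0.5,0,21,0.9]
    - [0,0,0,-0.5,0,21,0.9]
    - [0,0,0,-0.5,0,21,0.9]

```text
time: 12.25
position: [0.5943, 0.1336, 0.251]
tool_rot: [-0.858, -3.02, 0.002]
ft_force: [-0.9, -0.4, -0.1]
grip_width: 0.9
grip_force: 0.0
```

Run:
```python
from h import *
d=grab("wrist","w5.png");s=ctrl.get_state()
cor=np.array([[.5444,.1521,.073],[.5606,.1767,.073],[.669,.1127,.073],[.6514,.084,.073]])
q=proj(d,cor);print(s["position"],q.round(1).tolist())
im=d["pixels"][150:330,250:410].copy();cv2.polylines(im,[np.int32(q-[250,150])],True,(255,0,0),1)
cv2.imwrite("pics/z4.png",cv2.resize(im,None,fx=3,fy=3,interpolation=cv2.INTER_CUBIC)[:,:,::-1])
```

```text
[0.59418438 0.13356447 0.25060227] [[311.9, 164.4], [343.0, 165.4], [343.3, 287.7], [311.2, 287.8]]
```

View pics/z4.png

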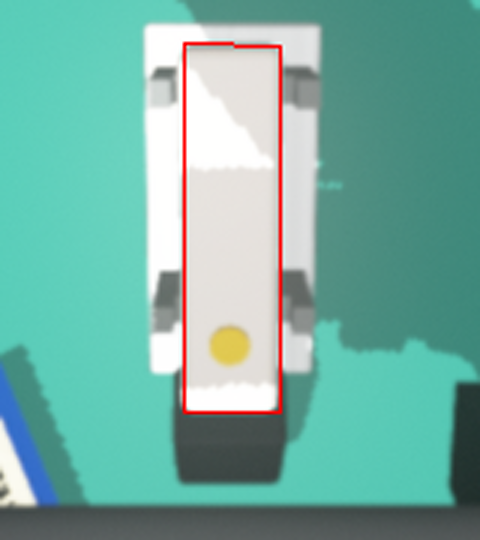

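The scanner is back in its rest, with the outline matching its original corners. On to the tray: I turn the gripper about -92° and hover.

>>> carry_out:
  steps:
    - [0,0,-8,-1.5,2,1,1]
    - [0,0,-16,-3,5,2,1]
    - [0,0,-24,-4.5,7,2,1]
    - [0,0,-32,-6,9.5,2,1]
    - [0,0,-40,-7.5,12,2,1]
    - [0,0,-48,-9,14,2,1]
    - [0,0,-56,-10.5,16.5,2,1]
    - [0,0,-64,-12,19,2,1]
    - [0,0,-72,-13.5,21,2,1]
    - [0,0,-80,-15,23.5,2,1]
    - [0,0,-88,-16.2,25,2,1]
    - [0,0,-92,-16.2,25,2,1]

```text
time: 13.5
position: [0.4296, 0.3868, 0.2703]
tool_rot: [-2.769, -1.484, 0.006]
ft_force: [0.6, -0.6, -0.2]
grip_width: 1.003
grip_force: 0.0
```

>>> carry_out:
  steps:
    - [0,0,0,0,0,0,1]
    - [0,0,0,0,0,0,1]
    - [0,0,0,0,0,0,1]

```text
time: 13.8
position: [0.4335, 0.3829, 0.272]
tool_rot: [2.77, 1.481, -0.001]
ft_force: [-0.6, -0.0, -0.1]
grip_width: 1.006
grip_force: 0.0
```

Run:
```python
from h import *
s=ctrl.get_state();d=grab("wrist","w6.png");hsv=cv2.cvtColor(d["pixels"],cv2.COLOR_RGB2HSV)
Rm=R.from_rotvec(s["tool_rot"]).as_matrix();y=Rm[:,1];print(s["position"],"tool y yaw",np.degrees(np.arctan2(y[1],y[0])))
print("expected grip px",proj(d,[[.432,.382,.08]]))
m=cv2.inRange(hsv,(105,120,40),(128,255,255));m[300:]=0
for c in sorted(cv2.findContours(m,0,2)[0],key=cv2.contourArea)[-2:]:
    print(cv2.contourArea(c),cv2.boundingRect(c),cv2.minAreaRect(c))
w=cv2.inRange(hsv,(0,0,90),(180,60,255));w[300:]=0
for c in sorted(cv2.findContours(cv2.morphologyEx(w|m,cv2.MORPH_CLOSE,np.ones((7,7))),0,2)[0],key=cv2.contourArea)[-2:]:
    print(cv2.contourArea(c),cv2.boundingRect(c),cv2.minAreaRect(c),cv2.approxPolyDP(cv2.convexHull(c),6,True)[:,0].tolist())
```

```text
[0.43352566 0.38288461 0.27199859] tool y yaw -33.71994330990064
expected grip px [[322.77364393 214.33728483]]
359.5 (318, 185, 10, 47) ((322.506591796875, 207.84811401367188), (8.904630661010742, 46.043460845947266), 2.4895529747009277)
3679.0 (480, 0, 49, 120) ((504.3225402832031, 58.13595962524414), (120.36015319824219, 44.70248794555664), 84.5596694946289) [[480, 0], [519, 0], [528, 82], [500, 119], [486, 92]]
9450.5 (275, 145, 98, 105) ((322.42083740234375, 196.58770751953125), (97.35263061523438, 102.8123779296875), 1.468800663948059) [[276, 145], [372, 148], [364, 249], [276, 245]]
```

Run:
```python
from h import *
s=ctrl.get_state();d=grab("wrist");hsv=cv2.cvtColor(d["pixels"],cv2.COLOR_RGB2HSV)
m=cv2.inRange(hsv,(105,100,30),(128,255,255));m[300:]=0;m[:,400:]=0;m[:,:260]=0
c=max(cv2.findContours(m,0,1)[0],key=cv2.contourArea);b=cv2.boxPoints(cv2.minAreaRect(c))
P=ray(d,b,.08);print(b.round(1).tolist());print("grip",P[:,:2].round(4).tolist(),P.mean(0).round(4))
ln=[np.linalg.norm(P[i]-P[(i+1)%4]) for i in range(2)];print("sides",ln)
i=int(np.argmax(ln));e=P[(i+1)%4]-P[i];print("yaw",np.degrees(np.arctan2(e[1],e[0])))
for r in (190,200,210,220,228): print(r,[d["pixels"][r,cc].tolist() for cc in range(312,334,2)])
Q=ray(d,[(276,145),(372,148)],.004)[:,:2];Q2=ray(d,[(364,249),(276,245)],.022)[:,:2];Q=np.r_[Q,Q2];print("tray",Q.round(4).tolist(),Q.mean(0))
E=(Q[0]+Q[1]-Q[2]-Q[3])/2;print("yaw x",np.degrees(np.arctan2(E[1],E[0])),np.linalg.norm(E),np.linalg.norm(Q[0]-Q[1]))
t=grab("top");print("rim of lot box check",proj(t,[[.493,-.359,.07]]))
```

```text
[[316.79998779296875, 231.0], [318.3999938964844, 183.6999969482422], [328.29998779296875, 184.10000610351562], [326.70001220703125, 231.3000030517578]]
grip [[0.417, 0.3708], [0.4457, 0.4106], [0.4538, 0.4048], [0.4254, 0.3648]] [0.4355 0.3878 0.08  ]
sides [np.float64(0.048987168978448), np.float64(0.009902455800149326)]
yaw 54.17023074171392
190 [[196, 196, 196], [196, 197, 197], [191, 192, 194], [106, 119, 155], [72, 99, 158], [73, 100, 159], [71, 99, 159], [72, 101, 161], [90, 109, 152], [182, 184, 187], [193, 194, 195]]
200 [[194, 195, 195], [195, 196, 196], [179, 182, 185], [92, 111, 154], [72, 99, 158], [73, 100, 160], [72, 100, 160], [72, 100, 160], [101, 115, 152], [184, 186, 188], [194, 194, 194]]
210 [[193, 195, 194], [195, 196, 196], [169, 173, 178], [79, 102, 150], [72, 100, 160], [72, 100, 159], [72, 100, 159], [72, 99, 157], [132, 141, 163], [193, 194, 194], [192, 193, 194]]
220 [[191, 192, 192], [193, 194, 194], [164, 169, 177], [73, 98, 151], [69, 98, 158], [68, 98, 158], [68, 98, 158], [69, 97, 153], [135, 144, 161], [190, 192, 192], [188, 190, 190]]
228 [[191, 192, 191], [191, 193, 193], [158, 163, 174], [69, 96, 153], [68, 97, 158], [66, 96, 157], [65, 96, 157], [71, 98, 153], [148, 155, 165], [190, 191, 191], [187, 190, 189]]
tray [[0.4232, 0.4683], [0.5157, 0.4025], [0.443, 0.3071], [0.3561, 0.3712]] [0.43449547 0.38727829]
yaw x 54.009580880604574 0.11892472285352346 0.11344233910647968
rim of lot box check [[497.088047   239.05122849]]
```

>>> carry_out:
  steps:
    - [0,0,-2.3,0.2,0.5,0,1]
    - [0,0,-2.3,0.2,0.5,-4,0.8]
    - [0,0,-2.3,0.2,0.5,-8,0.7]
    - [0,0,-2.3,0.2,0.5,-12,0.6]
    - [0,0,-2.3,0.2,0.5,-16,0.6]
    - [0,0,-2.3,0.2,0.5,-20,0.6]
    - [0,0,-2.3,0.2,0.5,-22,0.6]
    - [0,0,-2.3,0.2,0.5,-23,0.6]
    - [0,0,-2.3,0.2,0.5,-23,0.6]
    - [0,0,-2.3,0.2,0.5,-23,0.6]

```text
time: 14.95
position: [0.436, 0.3894, 0.0439]
tool_rot: [-2.799, -1.426, -0.003]
ft_force: [-1.0, -0.1, 0.5]
grip_width: 0.597
grip_force: 0.0
```

>>> carry_out:
  steps:
    - [0,0,0,0,0,0,0.4]
    - [0,0,0,0,0,0,0.25]
    - [0,0,0,0,0,0,0.2]
    - [0,0,0,0,0,0,0.15]
    - [0,0,0,0,0,0,0.1]
    - [0,0,0,0,0,0,0.05]
    - [0,0,0,0,0,0,0.05]
    - [0,0,0,0,0,0,0.05]
    - [0,0,0,0,0,0,0.05]
    - [0,0,0,0,0,0,0.05]
    - [0,0,0,0,0,0,0.05]
  squeeze: 50

```text
time: 16.05
position: [0.4355, 0.3885, 0.0427]
tool_rot: [2.799, 1.425, 0.001]
ft_force: [1.4, -0.8, 1.5]
grip_width: 0.133
grip_force: 50.0
```

```bash
cat > plan.py <<'E'
import numpy as np
from scipy.spatial.transform import Rotation as R
y0=np.array([np.cos(np.radians(144)),np.sin(np.radians(144)),0])
def rot(a,b): return R.from_euler("z",a,degrees=True)*R.from_rotvec(np.radians(b)*y0)
def rows(seq,start,g):
    p0,a0,b0=start
    return [[float(v) for v in np.r_[(rot(a,b)*rot(a0,b0).inv()).as_rotvec(degrees=True).round(1),((np.array(p)-p0)*100).round(1),g]] for p,a,b in seq]
mj=lambda t:10*t**3-15*t**4+6*t**5
lip_p=lambda lip,a,b:np.array(lip)+(R.from_euler("z",54+a,degrees=True)*R.from_euler("y",b,degrees=True)).apply([-.06,0,.0387])
E
python3 - <<'E'
from plan import *
P0=np.array([.4355,.3885,.0427]);A=23.7
lift=[(P0+[0,0,.18*mj(i/12)],0,-8*mj(max(0,(i-4)/8))) for i in range(1,13)]
print("LIFT",rows(lift,(P0,0,0),.05))
P1=lift[-1][0];lip=[.490,-.374,.115];Q=lip_p(lip,A,-8);P2=np.array([Q[0],Q[1],P1[2]]);print("P2",P2,"Q",Q)
tr=[];
for i in range(1,37):
    t=mj(i/36);tr.append((P1+(P2-P1)*t+[.03*np.sin(np.pi*t),0,0],A*t,-8))
st=lift[-1]
for k in range(3):
    seg=tr[12*k:12*k+12];print("TR",k,rows(seg,st,.05));st=seg[-1]
E
```

```text
LIFT [[0.0, 0.0, 0.0, 0.0, 0.0, 0.1, 0.05], [0.0, 0.0, 0.0, 0.0, 0.0, 0.6, 0.05], [0.0, 0.0, 0.0, 0.0, 0.0, 1.9, 0.05], [0.0, 0.0, 0.0, 0.0, 0.0, 3.8, 0.05], [0.1, -0.1, 0.0, 0.0, 0.0, 6.2, 0.05], [0.7, -0.5, 0.0, 0.0, 0.0, 9.0, 0.05], [1.8, -1.3, 0.0, 0.0, 0.0, 11.8, 0.05], [3.2, -2.4, 0.0, 0.0, 0.0, 14.2, 0.05], [4.7, -3.4, 0.0, 0.0, 0.0, 16.1, 0.05], [5.8, -4.2, 0.0, 0.0, 0.0, 17.4, 0.05], [6.4, -4.6, 0.0, 0.0, 0.0, 17.9, 0.05], [6.5, -4.7, 0.0, 0.0, 0.0, 18.0, 0.05]]
P2 [ 0.47619519 -0.43731459  0.2227    ] Q [ 0.47619519 -0.43731459  0.14497299]
TR 0 [[-0.0, 0.0, 0.0, 0.0, -0.0, 0.0, 0.05], [0.0, -0.0, 0.0, 0.0, -0.1, 0.0, 0.05], [-0.0, 0.0, 0.1, 0.1, -0.4, 0.0, 0.05], [0.0, -0.0, 0.3, 0.2, -1.0, 0.0, 0.05], [0.0, -0.0, 0.5, 0.3, -1.8, 0.0, 0.05], [0.0, 0.0, 0.8, 0.5, -2.9, 0.0, 0.05], [-0.0, 0.0, 1.3, 0.7, -4.4, 0.0, 0.05], [0.0, -0.0, 1.8, 1.0, -6.3, 0.0, 0.05], [0.0, 0.0, 2.5, 1.4, -8.5, 0.0, 0.05], [0.0, 0.0, 3.2, 1.8, -11.1, 0.0, 0.05], [-0.0, 0.0, 4.0, 2.2, -14.1, 0.0, 0.05], [-0.0, 0.0, 5.0, 2.7, -17.3, 0.0, 0.05]]
TR 1 [[0.0, -0.0, 1.0, 0.5, -3.5, 0.0, 0.05], [0.0, 0.0, 
[... 234 characters left out ...]
, -0.0, 9.3, 2.6, -32.5, 0.0, 0.05], [0.0, 0.0, 10.5, 2.6, -36.6, 0.0, 0.05], [0.0, 0.0, 11.7, 2.6, -40.6, 0.0, 0.05], [0.0, 0.0, 12.7, 2.5, -44.4, 0.0, 0.05], [0.0, 0.0, 13.8, 2.4, -47.9, 0.0, 0.05]]
TR 2 [[0.0, 0.0, 0.9, -0.1, -3.3, 0.0, 0.05], [-0.0, 0.0, 1.8, -0.3, -6.2, 0.0, 0.05], [0.0, 0.0, 2.5, -0.4, -8.8, 0.0, 0.05], [-0.0, 0.0, 3.2, -0.6, -11.0, 0.0, 0.05], [-0.0, 0.0, 3.7, -0.7, -12.9, 0.0, 0.05], [0.0, 0.0, 4.1, -0.8, -14.4, 0.0, 0.05], [0.0, 0.0, 4.5, -0.9, -15.6, 0.0, 0.05], [0.0, 0.0, 4.7, -0.9, -16.4, 0.0, 0.05], [-0.0, 0.0, 4.9, -1.0, -16.9, 0.0, 0.05], [0.0, 0.0, 4.9, -1.0, -17.2, 0.0, 0.05], [-0.0, 0.0, 5.0, -1.0, -17.3, 0.0, 0.05], [0.0, 0.0, 5.0, -1.0, -17.3, 0.0, 0.05]]
```

>>> carry_out:
  steps:
    - [0,0,0,0,0,0.1,0.05]
    - [0,0,0,0,0,0.6,0.05]
    - [0,0,0,0,0,1.9,0.05]
    - [0,0,0,0,0,3.8,0.05]
    - [0.1,-0.1,0,0,0,6.2,0.05]
    - [0.7,-0.5,0,0,0,9,0.05]
    - [1.8,-1.3,0,0,0,11.8,0.05]
    - [3.2,-2.4,0,0,0,14.2,0.05]
    - [4.7,-3.4,0,0,0,16.1,0.05]
    - [5.8,-4.2,0,0,0,17.4,0.05]
    - [6.4,-4.6,0,0,0,17.9,0.05]
    - [6.5,-4.7,0,0,0,18,0.05]

```text
time: 17.25
position: [0.435, 0.3885, 0.2231]
tool_rot: [-2.737, -1.394, -0.193]
ft_force: [0.2, -0.2, -1.8]
grip_width: 0.13
grip_force: 50.0
```

>>> carry_out:
  steps:
    - [0,0,0,0,0,0,0.05]
    - [0,0,0,0,-0.1,0,0.05]
    - [0,0,0.1,0.1,-0.4,0,0.05]
    - [0,0,0.3,0.2,-1,0,0.05]
    - [0,0,0.5,0.3,-1.8,0,0.05]
    - [0,0,0.8,0.5,-2.9,0,0.05]
    - [0,0,1.3,0.7,-4.4,0,0.05]
    - [0,0,1.8,1,-6.3,0,0.05]
    - [0,0,2.5,1.4,-8.5,0,0.05]
    - [0,0,3.2,1.8,-11.1,0,0.05]
    - [0,0,4,2.2,-14.1,0,0.05]
    - [0,0,5,2.7,-17.3,0,0.05]

```text
time: 18.45
position: [0.4621, 0.2138, 0.2226]
tool_rot: [-2.668, -1.511, -0.187]
ft_force: [0.0, 0.2, -2.5]
grip_width: 0.135
grip_force: 50.0
```

>>> carry_out:
  steps:
    - [0,0,1,0.5,-3.5,0,0.05]
    - [0,0,2.1,0.9,-7.3,0,0.05]
    - [0,0,3.2,1.4,-11.3,0,0.05]
    - [0,0,4.4,1.8,-15.4,0,0.05]
    - [0,0,5.6,2.1,-19.7,0,0.05]
    - [0,0,6.9,2.3,-24,0,0.05]
    - [0,0,8.1,2.5,-28.3,0,0.05]
    - [0,0,9.3,2.6,-32.5,0,0.05]
    - [0,0,10.5,2.6,-36.6,0,0.05]
    - [0,0,11.7,2.6,-40.6,0,0.05]
    - [0,0,12.7,2.5,-44.4,0,0.05]
    - [0,0,13.8,2.4,-47.9,0,0.05]

```text
time: 19.65
position: [0.4854, -0.2658, 0.223]
tool_rot: [-2.459, -1.813, -0.173]
ft_force: [-0.1, 0.9, -1.2]
grip_width: 0.137
grip_force: 50.0
```

>>> carry_out:
  steps:
    - [0,0,0.9,-0.1,-3.3,0,0.05]
    - [0,0,1.8,-0.3,-6.2,0,0.05]
    - [0,0,2.5,-0.4,-8.8,0,0.05]
    - [0,0,3.2,-0.6,-11,0,0.05]
    - [0,0,3.7,-0.7,-12.9,0,0.05]
    - [0,0,4.1,-0.8,-14.4,0,0.05]
    - [0,0,4.5,-0.9,-15.6,0,0.05]
    - [0,0,4.7,-0.9,-16.4,0,0.05]
    - [0,0,4.9,-1,-16.9,0,0.05]
    - [0,0,4.9,-1,-17.2,0,0.05]
    - [0,0,5,-1,-17.3,0,0.05]
    - [0,0,5,-1,-17.3,0,0.05]

```text
time: 20.85
position: [0.4764, -0.4359, 0.2226]
tool_rot: [-2.372, -1.915, -0.167]
ft_force: [0.6, 0.9, -2.6]
grip_width: 0.137
grip_force: 50.0
```

Run:
```python
from h import *
from plan import *
s=ctrl.get_state();p=s["position"];A=23.7
R0=R.from_rotvec([2.799,1.425,.001])
Rrel=R.from_rotvec(s["tool_rot"])*R0.inv()
print(s["time"],p,s["grip_force"],"orient err deg",((rot(A,-8).inv()*Rrel).magnitude())*57.3,"q",s["joint_positions"].round(2))
P2=np.array([.4762,-.4373,.2227])
lip=np.array([.490,-.374,.115])
Q=lip_p(lip,A,-8)
seq=[(P2+(Q-P2)*mj(i/10),A,-8) for i in range(1,11)]+[(Q,A,-8)]*2
print("DOWN",rows(seq,(P2,A,-8),.05))
st=(Q,A,-8);seq=[]
for i in range(1,12):
    b=min(-8+7*i,48);l=lip+[0,0,-.015*min(1,i/5)];seq.append((lip_p(l,A,b),A,b))
seq.append(seq[-1]);print("TIP",rows(seq,st,.05))
grab("scene","s2.png");grab("wrist","w7.png")
```

```text
20.85 [ 0.47635511 -0.43588605  0.22260657] 49.95515586299007 orient err deg 0.1826244650213695 q [ 0.07  0.53  1.01  1.42 -0.54  1.54  0.88]
DOWN [[0.0, 0.0, 0.0, -0.0, -0.0, -0.1, 0.05], [0.0, 0.0, 0.0, -0.0, -0.0, -0.5, 0.05], [0.0, 0.0, 0.0, -0.0, -0.0, -1.3, 0.05], [0.0, 0.0, 0.0, -0.0, -0.0, -2.5, 0.05], [0.0, 0.0, 0.0, -0.0, -0.0, -3.9, 0.05], [0.0, 0.0, 0.0, -0.0, -0.0, -5.3, 0.05], [0.0, 0.0, 0.0, -0.0, -0.0, -6.5, 0.05], [0.0, 0.0, 0.0, -0.0, -0.0, -7.3, 0.05], [0.0, 0.0, 0.0, -0.0, -0.0, -7.7, 0.05], [0.0, 0.0, 0.0, -0.0, -0.0, -7.8, 0.05], [0.0, 0.0, 0.0, -0.0, -0.0, -7.8, 0.05], [0.0, 0.0, 0.0, -0.0, -0.0, -7.8, 0.05]]
TIP [[-6.8, 1.5, 0.0, 0.1, 0.4, 0.5, 0.05], [-13.7, 3.0, 0.0, 0.2, 0.9, 0.9, 0.05], [-20.5, 4.5, 0.0, 0.3, 1.5, 1.2, 0.05], [-27.4, 6.0, -0.0, 0.5, 2.1, 1.5, 0.05], [-34.2, 7.5, -0.0, 0.6, 2.8, 1.7, 0.05], [-41.0, 8.9, 0.0, 0.8, 3.6, 2.1, 0.05], [-47.9, 10.4, -0.0, 1.0, 4.4, 2.4, 0.05], [-54.7, 11.9, -0.0, 1.1, 5.2, 2.6, 0.05], [-54.7, 11.9, -0.0, 1.1, 5.2, 2.6, 0.05], [-54.7, 11.9, -0.0, 1.1, 5.2, 2.6, 0.05], [-54.7, 11.9, -0.0, 1.1, 5.2, 2.6, 0.05], [-54.7, 11.9, -0.0, 1.1, 5.2, 2.6, 0.05]]
```

>>> carry_out:
  steps:
    - [0,0,0,0,0,-0.1,0.05]
    - [0,0,0,0,0,-0.5,0.05]
    - [0,0,0,0,0,-1.3,0.05]
    - [0,0,0,0,0,-2.5,0.05]
    - [0,0,0,0,0,-3.9,0.05]
    - [0,0,0,0,0,-5.3,0.05]
    - [0,0,0,0,0,-6.5,0.05]
    - [0,0,0,0,0,-7.3,0.05]
    - [0,0,0,0,0,-7.7,0.05]
    - [0,0,0,0,0,-7.8,0.05]
    - [0,0,0,0,0,-7.8,0.05]
    - [0,0,0,0,0,-7.8,0.05]

```text
time: 22.15
position: [0.4763, -0.4367, 0.1452]
tool_rot: [-2.374, -1.915, -0.166]
ft_force: [0.0, 0.5, -1.6]
grip_width: 0.134
grip_force: 50.0
```

Run:
```python
from h import *
s=ctrl.get_state();print(s["position"],s["joint_positions"].round(2),s["ft_force"].round(1))
```

```text
[ 0.47631337 -0.4366829   0.14521681] [ 0.08  0.58  0.98  1.52 -0.58  1.42  0.92] [ 0.   0.5 -1.6]
```

>>> carry_out:
  steps:
    - [-6.8,1.5,0,0.1,0.4,0.5,0.05]
    - [-13.7,3,0,0.2,0.9,0.9,0.05]
    - [-20.5,4.5,0,0.3,1.5,1.2,0.05]
    - [-27.4,6,0,0.5,2.1,1.5,0.05]
    - [-34.2,7.5,0,0.6,2.8,1.7,0.05]
    - [-41,8.9,0,0.8,3.6,2.1,0.05]
    - [-47.9,10.4,0,1,4.4,2.4,0.05]
    - [-54.7,11.9,0,1.1,5.2,2.6,0.05]
    - [-54.7,11.9,0,1.1,5.2,2.6,0.05]
    - [-54.7,11.9,0,1.1,5.2,2.6,0.05]
    - [-54.7,11.9,0,1.1,5.2,2.6,0.05]
    - [-54.7,11.9,0,1.1,5.2,2.6,0.05]

```text
time: 23.35
position: [0.4862, -0.3861, 0.1715]
tool_rot: [1.936, 1.554, -0.858]
ft_force: [0.2, -0.4, -0.9]
grip_width: 0.128
grip_force: 50.0
```

Run:
```python
from h import *
from plan import *
s=ctrl.get_state();p=s["position"];A=23.7
Rrel=R.from_rotvec(s["tool_rot"])*R.from_rotvec([2.799,1.425,.001]).inv()
Q=lip_p([.49,-.374,.1],A,48)
print(s["time"],p,"target",Q,"err deg",(rot(A,48).inv()*Rrel).magnitude()*57.3,"tilt",np.degrees(np.arccos(Rrel.as_matrix()[2,2])),s["joint_positions"].round(2),s["grip_force"])
w=grab("wrist","w8.png");t=grab("top","t8.png");sc=grab("scene","s8.png")
o=np.hstack([w["pixels"][0:400,150:550],cv2.resize(sc["pixels"][130:280,80:230],(400,400))])
cv2.imwrite("pics/z5.png",o[:,:,::-1])
```

```text
23.35 [ 0.48620717 -0.38605621  0.17152023] target [ 0.48757398 -0.38512672  0.17048404] err deg 0.20320563568696548 tilt 47.88952826857975 [-0.8   0.56  1.21  1.9   0.38  0.95 -0.1 ] 49.99737755235401
```

>>> carry_out:
  steps:
    - [0,0,0,0,0,0,0.05]
    - [0,0,0,0,0,0,0.05]
    - [0,0,0,0,0,0,0.05]
    - [0,0,0,0,0,0,0.05]
    - [0,0,0,0,0,0,0.05]

```text
time: 24.0
position: [0.4871, -0.3843, 0.1706]
tool_rot: [1.932, 1.558, -0.86]
ft_force: [-0.2, -0.5, -2.3]
grip_width: 0.134
grip_force: 50.0
```

Run:
```python
from h import *
ux=np.array([np.cos(np.radians(-102.3)),np.sin(np.radians(-102.3)),0]);uy=np.array([-ux[1],ux[0],0]);C=np.array([.493,-.359,0])
P=[C+ux*a+uy*b+[0,0,.005] for a,b in((-.065,-.075),(.065,-.075),(.065,.075),(-.065,.075))]
Q=[C+ux*a+uy*b+[0,0,.06] for a,b in((-.065,-.075),(.065,-.075),(.065,.075),(-.065,.075))]
for n in("top","scene"):
    d=grab(n,n+"9.png");m=np.zeros((480,640),np.uint8);cv2.fillPoly(m,[cv2.convexHull(np.int32(np.r_[proj(d,P),proj(d,Q)]))],255)
    g=d["pixels"].min(2);g=cv2.bitwise_and(cv2.inRange(g,110,255),m)
    k,l,st,ce=cv2.connectedComponentsWithStats(g)
    print(n,[(st[i,4],ce[i].round(0).tolist(),ray(d,ce[i],.015)[0].round(3)[:2].tolist()) for i in range(1,k) if st[i,4]>3])
w=grab("wrist","w9.png");im=w["pixels"]
S=cv2.resize(cv2.imread("pics/scene9.png")[130:280,80:280],(400,300));Tp=cv2.resize(cv2.imread("pics/top9.png")[180:300,440:600],(400,300))
W=im[:,:,::-1][0:480,120:520];W=cv2.resize(W,(400,600))
cv2.imwrite("pics/z5.png",np.hstack([np.vstack([S,Tp]),W]))
```

```text
top [(np.int32(22), [493.0, 215.0], [0.572, -0.371]), (np.int32(29), [521.0, 221.0], [0.557, -0.449]), (np.int32(84), [467.0, 233.0], [0.521, -0.298]), (np.int32(83), [517.0, 247.0], [0.483, -0.433]), (np.int32(37), [511.0, 243.0], [0.493, -0.417]), (np.int32(41), [475.0, 248.0], [0.478, -0.317])]
scene [(np.int32(42), [133.0, 210.0], [0.4, -0.461]), (np.int32(181), [169.0, 234.0], [0.479, -0.307])]
```

View pics/z5.png

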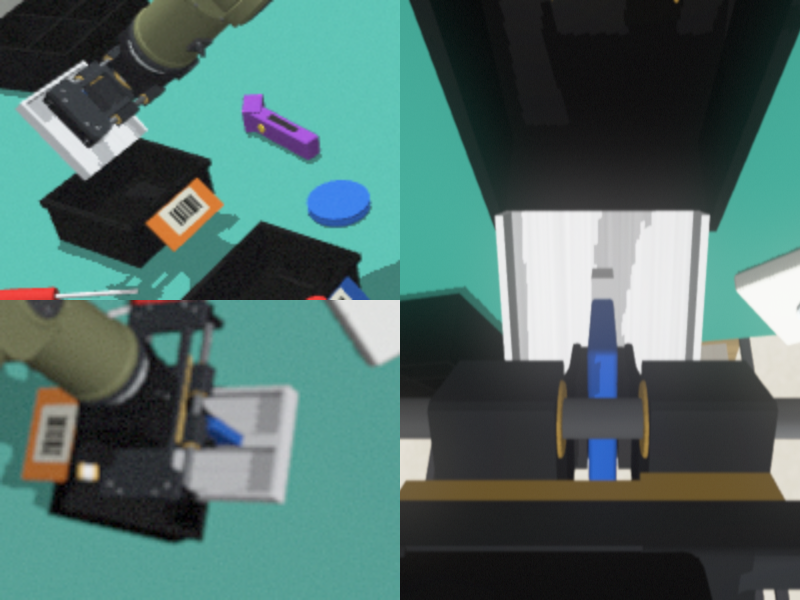

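The wrist view shows both lanes of the tray empty at the lip, and the top view shows them empty behind the grip. One part is visible in the box at (475,248); the others should be hidden under the gripper and will be counted once it is clear.

Run:
```python
from plan import *
A=23.7;Q=lip_p([.49,-.374,.1],A,48);seq=[]
U=lip_p([.49,-.374,.1],A,0)+[0,0,.085]
for i in range(1,9):
    b=48-6*i;t=i/8;seq.append((lip_p([.49,-.374,.1+.085*t],A,b),A,b))
T=np.array([.4355,.3885,U[2]]);tr=[]
for i in range(1,25):
    t=mj(i/24);tr.append((U+(T-U)*t+[.03*np.sin(np.pi*t),0,0],A*(1-t),0))
print("UN",rows(seq,(Q,A,48),.05))
st=seq[-1]
for k in range(2): print("TR",rows(tr[12*k:12*k+12],st,.05));st=tr[12*k+11]
print("then dz",.0427-U[2])
```

```text
UN [[5.9, -1.3, 0.0, -0.2, -0.7, 0.9, 0.05], [11.7, -2.6, 0.0, -0.3, -1.4, 1.7, 0.05], [17.6, -3.8, 0.0, -0.5, -2.1, 2.5, 0.05], [23.4, -5.1, 0.0, -0.6, -2.7, 3.2, 0.05], [29.3, -6.4, 0.0, -0.7, -3.3, 3.8, 0.05], [35.2, -7.7, 0.0, -0.8, -3.8, 4.4, 0.05], [41.0, -8.9, 0.0, -0.9, -4.3, 4.9, 0.05], [46.9, -10.2, 0.0, -1.0, -4.7, 5.3, 0.05]]
TR [[0.0, 0.0, -0.0, 0.0, 0.1, 0.0, 0.05], [0.0, 0.0, -0.1, 0.0, 0.4, 0.0, 0.05], [0.0, 0.0, -0.4, 0.1, 1.3, 0.0, 0.05], [0.0, 0.0, -0.8, 0.2, 2.9, 0.0, 0.05], [0.0, 0.0, -1.5, 0.3, 5.3, 0.0, 0.05], [0.0, 0.0, -2.5, 0.5, 8.5, 0.0, 0.05], [0.0, 0.0, -3.6, 0.7, 12.5, 0.0, 0.05], [0.0, 0.0, -5.0, 1.0, 17.2, 0.0, 0.05], [0.0, 0.0, -6.5, 1.1, 22.6, 0.0, 0.05], [0.0, 0.0, -8.2, 1.2, 28.5, 0.0, 0.05], [0.0, 0.0, -10.0, 1.1, 34.7, 0.0, 0.05], [0.0, 0.0, -11.8, 0.9, 41.1, 0.0, 0.05]]
TR [[0.0, 0.0, -1.8, -0.4, 6.4, 0.0, 0.05], [0.0, 0.0, -3.6, -1.0, 12.6, 0.0, 0.05], [0.0, 0.0, -5.3, -1.7, 18.5, 0.0, 0.05], [0.0, 0.0, -6.9, -2.4, 23.8, 0.0, 0.05], [0.0, 0.0, -8.2, -3.1, 28.6, 0.0, 0.05], [0.0, 0.0, -9.4, -3.7, 32.6, 0.0, 0.05], [0.0, 0.0, -10.3, -4.2, 35.8, 0.0, 0.05], [0.0, 0.0, -11.0, -4.6, 38.1, 0.0, 0.05], [0.0, 0.0, -11.5, -4.9, 39.7, 0.0, 0.05], [0.0, 0.0, -11.7, -5.0, 40.6, 0.0, 0.05], [0.0, 0.0, -11.8, -5.1, 41.0, 0.0, 0.05], [0.0, 0.0, -11.9, -5.1, 41.1, 0.0, 0.05]]
then dz -0.181
```

>>> carry_out:
  steps:
    - [5.9,-1.3,0,-0.2,-0.7,0.9,0.05]
    - [11.7,-2.6,0,-0.3,-1.4,1.7,0.05]
    - [17.6,-3.8,0,-0.5,-2.1,2.5,0.05]
    - [23.4,-5.1,0,-0.6,-2.7,3.2,0.05]
    - [29.3,-6.4,0,-0.7,-3.3,3.8,0.05]
    - [35.2,-7.7,0,-0.8,-3.8,4.4,0.05]
    - [41,-8.9,0,-0.9,-4.3,4.9,0.05]
    - [46.9,-10.2,0,-1,-4.7,5.3,0.05]
    - [46.9,-10.2,0,-1,-4.7,5.3,0.05]
    - [46.9,-10.2,0,-1,-4.7,5.3,0.05]

```text
time: 25.15
position: [0.4758, -0.4325, 0.2231]
tool_rot: [-2.447, -1.969, 0.004]
ft_force: [2.0, 0.6, -2.3]
grip_width: 0.132
grip_force: 50.0
```

>>> carry_out:
  steps:
    - [0,0,-0.5,0.1,1,0,0.05]
    - [0,0,-1,0.2,3.5,0,0.05]
    - [0,0,-2,0.4,7.5,0,0.05]
    - [0,0,-3.5,0.6,12,0,0.05]
    - [0,0,-5,0.8,16.5,0,0.05]
    - [0,0,-6.5,1,21,0,0.05]
    - [0,0,-8,1.1,25.5,0,0.05]
    - [0,0,-9,1.2,30,0,0.05]
    - [0,0,-10,1.2,34.5,0,0.05]
    - [0,0,-11,1.2,39,0,0.05]
    - [0,0,-12,1,43.5,0,0.05]
    - [0,0,-13,0.5,48,0,0.05]

```text
time: 26.35
position: [0.4807, 0.0538, 0.2233]
tool_rot: [-2.648, -1.69, -0.002]
ft_force: [0.8, 0.4, -1.7]
grip_width: 0.129
grip_force: 50.0
```

>>> carry_out:
  steps:
    - [0,0,-1.5,-0.5,4.5,0,0.05]
    - [0,0,-3,-1,9,0,0.05]
    - [0,0,-4.5,-1.7,13.5,0,0.05]
    - [0,0,-6,-2.3,18,0,0.05]
    - [0,0,-7.5,-3,22.5,0,0.05]
    - [0,0,-9,-3.7,27,0,0.05]
    - [0,0,-10.7,-4.3,31,0,0.05]
    - [0,0,-10.7,-4.7,33,0,0.05]
    - [0,0,-10.7,-4.7,34.2,0,0.05]
    - [0,0,-10.7,-4.7,34.2,0,0.05]
    - [0,0,-10.7,-4.7,34.2,0,0.05]

```text
time: 27.45
position: [0.4355, 0.3891, 0.2236]
tool_rot: [2.798, 1.427, 0.0]
ft_force: [0.6, 0.3, -2.2]
grip_width: 0.135
grip_force: 50.0
```

```bash
cat > cnt.py <<'E'
from h import *
ux=np.array([np.cos(np.radians(-102.3)),np.sin(np.radians(-102.3)),0]);uy=np.array([-ux[1],ux[0],0]);C=np.array([.493,-.359,0])
F=[C+ux*a+uy*b+[0,0,.005] for a,b in((-.065,-.075),(.065,-.075),(.065,.075),(-.065,.075))]
def count():
    for n in("top","scene"):
        d=grab(n);m=np.zeros((480,640),np.uint8);cv2.fillPoly(m,[np.int32(proj(d,F))],255)
        g=cv2.bitwise_and(cv2.inRange(d["pixels"].max(2),85,255),m)
        k,l,st,ce=cv2.connectedComponentsWithStats(g)
        print(n,[(int(st[i,4]),ce[i].round(0).tolist(),ray(d,ce[i],.015)[0].round(3)[:2].tolist()) for i in range(1,k) if st[i,4]>3])
E
python3 - <<'E'
from cnt import *
from plan import *
count()
s=ctrl.get_state();Rrel=R.from_rotvec(s["tool_rot"])*R.from_rotvec([2.799,1.425,.001]).inv()
print(s["time"],s["position"],"off",Rrel.as_rotvec(degrees=True).round(2),s["grip_force"],"to go cm",((np.array([.4355,.3885,.0427])-s["position"])*100).round(2))
E
```

```text
top [(179, [467.0, 233.0], [0.521, -0.299]), (65, [478.0, 226.0], [0.54, -0.33]), (67, [475.0, 248.0], [0.478, -0.318])]
scene [(403, [168.0, 236.0], [0.487, -0.306])]
27.55 [0.43612625 0.38858041 0.2238325 ] off [ 0.03  0.02 -0.04] 49.98815626313444 to go cm [-6.000e-02 -1.000e-02 -1.811e+01]
```

>>> carry_out:
  steps:
    - [0,0,0,0,0,-4,0.05]
    - [0,0,0,0,0,-8,0.05]
    - [0,0,0,0,0,-12,0.05]
    - [0,0,0,0,0,-14.5,0.05]
    - [0,0,0,0,0,-16,0.05]
    - [0,0,0,0,0,-17,0.05]
    - [0,0,0,0,0,-17.6,0.05]
    - [0,0,0,0,0,-18,0.05]
    - [0,0,0,0,0,-18.1,0.05]
    - [0,0,0,0,0,-18.1,0.05]
    - [0,0,0,0,0,-18.1,0.05]
    - [0,0,0,0,0,-18.1,0.05]

```text
time: 28.75
position: [0.4353, 0.391, 0.0431]
tool_rot: [-2.797, -1.428, -0.002]
ft_force: [0.8, -0.0, -1.6]
grip_width: 0.138
grip_force: 50.0
```

>>> carry_out:
  steps:
    - [0,0,0,0,0,0,0.3]
    - [0,0,0,0,0,0,0.5]
    - [0,0,0,0,0,0,0.6]
    - [0,0,0,0,0,0,0.6]
    - [0,0,0,0,0,0,0.6]
    - [0,0,0,0,0,0,0.6]
    - [0,0,0,0,0,0,0.6]
    - [0,0,0,0,0,3,0.6]
    - [0,0,0,0,0,8,0.6]
    - [0,0,0,0,0,13,0.6]
    - [0,0,0,0,0,18,0.6]
    - [0,0,0,0,0,23,0.6]

```text
time: 29.95
position: [0.4349, 0.3904, 0.2748]
tool_rot: [-2.797, -1.428, -0.001]
ft_force: [0.1, 0.9, 0.2]
grip_width: 0.602
grip_force: 0.0
```

Run:
```python
from cnt import *
s=ctrl.get_state();print(s["time"],s["position"],s["grip_width"])
d=grab("wrist","w10.png");hsv=cv2.cvtColor(d["pixels"],cv2.COLOR_RGB2HSV)
def brass(im,x0,y0,x1,y1):
    h=cv2.cvtColor(im,cv2.COLOR_RGB2HSV)[y0:y1,x0:x1];return int((cv2.inRange(h,(8,60,80),(30,255,255))>0).sum())
print("brass in tray now",brass(d["pixels"],270,140,375,255),"before",brass(cv2.imread("pics/w6.png")[:,:,::-1].copy(),270,140,375,255))
m=cv2.inRange(hsv,(105,100,30),(128,255,255));m[300:]=0;m[:,400:]=0;m[:,:260]=0
c=max(cv2.findContours(m,0,1)[0],key=cv2.contourArea);print(cv2.minAreaRect(c))
w=cv2.inRange(hsv,(0,0,90),(180,60,255));w[300:]=0
c=max(cv2.findContours(cv2.morphologyEx(w|m,cv2.MORPH_CLOSE,np.ones((7,7))),0,2)[0],key=cv2.contourArea);b=cv2.approxPolyDP(cv2.convexHull(c),6,True)[:,0];print(b.tolist())
count()
```

```text
29.95 [0.43492347 0.39036156 0.27479398] 0.6021683172639603
brass in tray now 0 before 341
((322.4999694824219, 211.99998474121094), (45.99999237060547, 8.999998092651367), 90.0)
[[370, 151], [367, 250], [279, 251], [274, 152]]
top [(181, [467.0, 233.0], [0.52, -0.299]), (65, [478.0, 226.0], [0.54, -0.33]), (68, [475.0, 248.0], [0.478, -0.318])]
scene [(403, [168.0, 236.0], [0.487, -0.306])]
```

>>> carry_out:
  steps:
    - [0,0,0,0.5,-3,0,0.6]
    - [0,0,0,1,-7.5,0,0.6]
    - [0,0,0,1.5,-12,0,0.6]
    - [0,0,0,2,-16.5,0,0.6]
    - [0,0,0,2.5,-21,0,0.6]
    - [0,0,0,3,-25.5,0,0.6]
    - [0,0,0,3.5,-30,0,0.6]
    - [0,0,0,4,-34.5,0,0.6]
    - [0,0,0,4,-39,0,0.6]
    - [0,0,0,4,-43.5,0,0.6]
    - [0,0,0,4,-48,0,0.6]
    - [0,0,0,4,-52.5,0,0.6]

```text
time: 31.3
position: [0.474, -0.1358, 0.2712]
tool_rot: [-2.796, -1.428, 0.001]
ft_force: [0.5, 0.6, -0.7]
grip_width: 0.602
grip_force: 0.0
```

>>> carry_out:
  steps:
    - [0,0,0,-0.5,-4.5,0,0.6]
    - [0,0,0,-1,-9,0,0.6]
    - [0,0,0,-1.5,-13.5,0,0.6]
    - [0,0,0,-2,-18,0,0.6]
    - [0,0,0,-2.5,-22.5,0,0.6]
    - [0,0,0,-2.8,-26,0,0.6]
    - [0,0,0,-2.8,-29,0,0.6]
    - [0,0,0,-2.8,-29,0,0.6]
    - [0,0,0,-2.8,-29,0,0.6]
    - [0,0,0,-2.8,-29,0,0.6]

```text
time: 32.3
position: [0.4476, -0.4227, 0.2717]
tool_rot: [-2.795, -1.429, -0.001]
ft_force: [-0.2, -0.0, -0.7]
grip_width: 0.596
grip_force: 0.0
```

Run:
```python
from cnt import *
d=grab("wrist","w11.png");print(ctrl.get_state()["time"],ctrl.get_state()["position"])
m=np.zeros((480,640),np.uint8);q=np.int32(proj(d,F));print("floor px",q.tolist());cv2.fillPoly(m,[q],255);m[320:]=0
g=cv2.bitwise_and(cv2.inRange(d["pixels"].max(2),100,255),m)
k,l,st,ce=cv2.connectedComponentsWithStats(g)
for i in range(1,k):
    if st[i,4]>10:
        p=ray(d,ce[i],.015)[0];r=p-C;cc=cv2.findContours((l==i).astype(np.uint8),0,2)[0][0]
        print(st[i].tolist(),ce[i].round(1),p.round(3),"box xy",round(r@ux,3),round(r@uy,3),cv2.minAreaRect(cc)[1])
```

```text
32.35 [ 0.44793072 -0.42248548  0.27207488]
floor px [[240, 106], [288, 209], [403, 160], [362, 48]]
[333, 57, 21, 41, 594] [342.6  76.7] [ 0.545 -0.322  0.015] box xy -0.047 0.043 (40.0, 20.0)
[280, 81, 21, 42, 583] [290.2 101.2] [ 0.483 -0.309  0.015] box xy -0.047 -0.02 (41.0, 20.0)
```

Run:
```python
from h import *
im=cv2.imread("pics/w11.png");h=cv2.cvtColor(im,cv2.COLOR_BGR2HSV)
for x,y in((331,55),(278,79)):
    for r in range(y,y+46,2): print("".join("." if h[r,c,2]<85 else ("b" if h[r,c,1]>70 else "W") for c in range(x,x+26)))
    print()
```

```text
..........................
..............bbbbbb......
...........WWWWbbbbbb.....
......WWWWWWWWWWbbbbb.....
..bbbbWWWWWWWWWWWbbbbb....
.bbbbbWWWWWWWWWWWWbbbbb...
.bbbbbbWWWWWWWWWWWWbbbb...
..bbbbbbWWWWWWWWWWWbbbb...
...bbbbbbWWWWWWWWWWWW.....
....bbbbbbWWWWWWW.........
....bbbbbbbWW.............
.....bbbbbbbbbbbbb........
.....bbbbbbbbbbbbbbbb.....
.....WWWWWWWWWbbbbbbb.....
.....WWWWWWWWWWWWWWbb.....
....WWWWWWWWWWWWWWWW......
....WWWWWWWWWWWWWWWW......
...WWWWWWWWWWWWWWWW.......
...bbbbbbWWWWWWWWWW.......
..bbbbbbbbbbbbbbbb........
...bbbbbbbbbbbbbbb........
...........bbbbbb.........
..........................

..........................
...............bbbb.......
............Wbbbbbbb......
.......WWWWWWWWWbbbbb.....
...bbWWWWWWWWWWWWbbbbb....
..bbbbWWWWWWWWWWWWbbbbb...
..bbbbbWWWWWWWWWWWbbbbb...
..bbbbbbWWWWWWWWWWWbbbb...
...bbbbbWWWWWWWWWWWbbbb...
....bbbbbbWWWWWWWWW.......
.....bbbbbbWWWW...........
.......bbbbbbbbb..........
......bbbbbbbbbbb.........
...bbbbbbbbbbWWWWW........
..bbbbbbbbWWWWWWWWW.......
..bbbbWWWWWWWWWWWWWWW.....
....WWWWWWWWWWWWWWWWWW....
.....WWWWWWWWWWWWWWbbbb...
......WWWWWWWWWWbbbbbbbb..
.......WWWWWWbbbbbbbbb....
.........bbbbbbbbbb.......
.........bbbbbbb..........
...........bb.............
```

Each blob is two parts, so all four are in the box. The tray is flat, the scanner is in its rest, and the arm is clear.

```bash
python3 -c "
from bench import ctrl
print(ctrl.close_job())"
```

```text
the job is handed in; nothing more can be done
None
```

I scanned the label and put the scanner back in its rest, tipped all four parts into the lot box, set the empty tray down flat, and handed the job in at about 32 s; the hand-in call gave no verdict.

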